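# Turn the soldering board over onto the hearth

## Task

The cream soldering board lies on the bench grooved side down in front of the low brick hearth. Slide it up against the hearth's front face, tip it up on edge there and over onto the brick, so that it lies grooved side up, then push it back until it sits flush against the steel fence along the back of the hearth. The board is brittle, so push only gently, and leave the jar, the spanner and the little tin house where they are.

Things in the scene. Friction and masses are not known exactly. Their poses are not given: they have to be found in the camera images.
- board: cream ceramic slab, 100 mm (its x) by 130 mm (its y) by 17 mm thick, 0.17 to 0.35 kg. One face plain; on the other six ribs 8 mm high along its y, set back 8 mm from the rim, so the rim is a 9 mm thick lip, 8 mm off the bench at first. Origin: centre of the ribbed (grooved) face, down at the start; z points to the plain face (up at the start, down when done); x points roughly at the hearth at first
- board_mid (a point): centre of the board, 8.5 mm from both faces. Friction with bench, brick and fingers is ordinary (0.5 to 1): fingertips pressing a few newtons on the edge near the robot lift that edge by friction while the opposite edge bears on the hearth. The board chips if pressed by the fingers with more than 30 N
- hearth: fixed block, 240 mm wide (its y). Origin: at the foot of the middle of its upright front face, on the bench; x points level into the block, away from the robot, z up. Flat brick bed 20 mm high from x = 0 to 115 mm; there stands the front face of a steel fence over the whole width, 12 mm thick, top 40 mm above the bench (20 mm above the bed)
- flux_jar: bystander: loose amber glass jar with a steel cap, 52 mm across, 65 mm high; origin at the centre of its underside
- spanner: bystander: loose steel spanner, 160 mm long (its x), lying flat on the bench
- tin_house: bystander: loose little sheet-metal house, 42 by 55 mm, 72 mm high; origin at the centre of its underside
There are look-alikes about, which are no part of the job. Several things look just like the board: the one meant starts nearest to the robot's base.

How it is judged:
By the outcome, as a careful person would: the job done as asked, in the order asked, and still so for the second after the job is handed in, with the robot touching nothing.
It also fails if it takes over 67 s, if anything falls off the work surface, if the arm or the gripper's body presses on something with over 40 N, if the wrist force passes 120 N, or if a joint passes its speed limit or range.

## Robot

A 6-joint arm with a two-finger parallel gripper is mounted at the origin on the work surface. World frame = base frame: x ahead of the robot, y to its left, z up, the work surface at z = 0. Lengths are in m, angles in rad, forces in N, time in s.
With the tool pointing down it reaches from about 0.35 to 0.775 m from the base axis. Payload 7.3 kg.
Tool frame: the origin (TCP) lies midway between the tips of the shut fingers; the grasp point (between the pads) lies 19 mm behind it (env.grasp_offset is the distance from the TCP to the grasp point, in m); z points along the fingers, x is the direction in which the jaws open and shut, and the axes are right-handed (so a half turn about z gives the same grasp; the last joint's range is limited). The gripper opens to 92 mm and grips with 3 to 60 N. Pads are 19 mm wide; open, the fingers measure 130 mm over their backs; the gripper's body (75 mm by 190 mm) begins 47 mm behind the grasp point.
Start: joints at [-1.272, 0.342, 1.524, -0, 1.275, -0.146], TCP at [0.226, -0.474, 0.227] pointing down, gripper open.
Joint ranges: [-2.53, 2.53], [-0.77, 2.02], [0.04, 2.7], [-1, 4.14], [0.28, 2.66], [-3.11, 3.11]. Speed limits (rad/s): [2.57, 2.57, 3.14, 3.14, 3.14, 3.14].

## Interface

Orientations are given as a unit quaternion [w, x, y, z].
In Python, from rig import env gives the robot as it stands.
- The arm moves only by the tool arm_command, never from a script. Its argument "steps" is one flat list of numbers, 7 for each row, row after row: the shift along the tool's x, y, z in mm, then the turn, a rotation vector about the tool's x, y, z in degrees, then the closure, from -1 (fully open) to 1 (shut), so that 0 is half open. A call has 1 to 20 rows; each row shifts and turns the pose as measured when the row begins, along the tool's axes as they then stand; what a row does not reach is not made up. A row lasts 1/10 s, in which the tool goes at most 50 mm and 8.59 degrees, less where a joint would pass 70% of its speed; a pose out of reach is approached as far as the arm can. A call with a gripper value outside its range is refused whole. The fingers move at their own pace and stop on an object; "force" is the grip in N (left out, the last holds). Time passes only in rows, so rows that do not move let the fingers close. It gives the time, the measured TCP pose, the force and the opening at its end, in the units of the state.
- env.read_state(): the state, without advancing time (a new reading comes with each control period).
- env.camera(name): name is "scene" or "top" or "wrist"; returns the picture (384x512x3 uint8, blue, green, red); there is no depth.
- env.camera_info(name): a dict with "camera_matrix" (3x3 intrinsics, pixels), "dist_coeffs" ([k1, k2, p1, p2, k3] as OpenCV has them; the pictures are not rectified), "R" (3x3) and "t" (3): a world point X has camera coordinates R X + t; the wrist camera has in their place "mount" (4x4, takes a point from camera to tool coordinates, whose origin is the TCP and whose axes are the tool frame's). Camera axes: x right, y down, z forward; pixel columns grow to the right and rows downward; lengths in m; the calibration is good to about 2 mm. A picture is of the moment at which its call begins: read the wrist's pose just before it. camera_info takes no time and is no camera call.
- env.sign_off(): hands the job in, once; it reports no verdict.
Trained networks look in the newest picture that a camera, given by its name, has taken for a name from the list of things; names that differ only in an ending like _2 or _b are one class to them, and where a whole thing is asked for, a point or a joint stands for the part that bears it (a point fixed in the world has none). Each returns a list of dicts, best first, with "conf" (0 to 1); they miss things now and then, are a little off and sometimes report something else, mostly with a low value. They report only what shows in the picture. A call takes as long as a camera call. They do not tell look-alikes from the thing itself.
- env.regions_of(camera, name): "mask" (384x512 bool, what is visible of it) and "extent" ([left, top, right, bottom] in pixels, round what is visible of it).
- env.mark_of(camera, name): "uv" ([column, row] in pixels: a listed point, or the origin of a listed thing).
The state is a dict: "time": time; "joint_pos": joint angles; "qvel": joint speeds; "joint_torque": joint torques, N m; "ee_pos": TCP position; "tcp_rot": TCP orientation; "force": force on the tool from outside, world axes, zero at the start; "wrist_torque": the same for the moment, N m; "width": opening from 0.0 (shut) to 1.0 (fully open).
Only numpy, scipy, OpenCV 4.12 (cv2) and the standard library are available. Lean on these libraries where they do the work, as an engineer would, in place of code of your own. Each camera call takes 0.05 s, during which the arm holds its last target. There are 200 camera calls.

## Working session

There is one attempt and no reset: what is moved stays moved. The work goes in short steps, Python scripts to look and compute and a tool call to move; the robot and the scene stay as the last step left them, time stands still between calls to the robot, and variables do not carry over. Pictures are saved under pics/ and viewed, about 8 in all and at most 12, crops included, and the job is handed in when it is done.

Besides the shell and the picture viewer there is one more tool, called after "Call:" as a command line: name --argument value ..., lists and objects as JSON in quotes. arm_command: Moves the arm, as the interface text tells. Its arguments: {"type":"object","properties":{"steps":{"type":"array"},"force":{"type":"number"}},"required":["steps"]}

```bash
ls; mkdir -p pics; cat > h.py <<'E'
import numpy as np, cv2
from rig import env
def snap(c,fn=None):
    im=env.camera(c)
    if fn: cv2.imwrite('pics/'+fn,im)
    return im
def ray(c,uv):
    i=env.camera_info(c);K=np.array(i['camera_matrix']);d=np.array(i['dist_coeffs'])
    p=cv2.undistortPoints(np.array([[uv]],float),K,d)[0,0]
    R=np.array(i['R']);t=np.array(i['t'])
    return -R.T@t, R.T@np.array([p[0],p[1],1.])
def onz(c,uv,z):
    o,v=ray(c,uv); return o+v*(z-o[2])/v[2]
def proj(c,X):
    i=env.camera_info(c)
    return cv2.projectPoints(np.array(X,float).reshape(-1,3),cv2.Rodrigues(np.array(i['R']))[0],np.array(i['t']),np.array(i['camera_matrix']),np.array(i['dist_coeffs']))[0][:,0]
E
python3 - <<'E'
from h import *
a=snap('top');b=snap('scene')
cv2.imwrite('pics/a.png',a);cv2.imwrite('pics/b.png',b)
for c in('top','scene'):
  for n in('board','hearth','flux_jar','spanner','tin_house'):
    for r in env.regions_of(c,n):
      if r['conf']>.3: print(c,n,round(r['conf'],2),np.round(r['extent']), np.round(onz(c,[(r['extent'][0]+r['extent'][2])/2,(r['extent'][1]+r['extent'][3])/2],.01),3))
    for r in env.mark_of(c,n): print('  mark',n,round(r['conf'],2),np.round(r['uv']),np.round(onz(c,r['uv'],0.0),3))
E
```

```text
pics
top board 0.88 [251. 109. 290. 152.] [0.838 0.016 0.01 ]
top board 0.77 [262. 241. 315. 289.] [ 0.465 -0.03   0.01 ]
top board 0.71 [358. 134. 399. 184.] [ 0.755 -0.286  0.01 ]
top board 0.62 [148. 235. 196. 294.] [0.466 0.283 0.01 ]
  mark board 0.88 [269. 133.] [0.835 0.018 0.   ]
  mark board 0.7 [285. 264.] [ 0.468 -0.022  0.   ]
  mark board 0.61 [379. 157.] [ 0.763 -0.289  0.   ]
  mark board 0.58 [175. 262.] [0.472 0.277 0.   ]
top hearth 0.98 [244. 168. 341. 228.] [ 0.647 -0.043  0.01 ]
  mark hearth 0.86 [286. 222.] [ 0.58  -0.026  0.   ]
top flux_jar 0.61 [201. 210. 225. 228.] [0.589 0.173 0.01 ]
  mark flux_jar 0.79 [210. 220.] [0.588 0.183 0.   ]
top spanner 0.83 [365. 216. 389. 276.] [ 0.514 -0.27   0.01 ]
  mark spanner 0.58 [375. 248.] [ 0.51  -0.266  0.   ]
top tin_house 0.71 [209. 173. 233. 199.] [0.68  0.152 0.01 ]
  mark tin_house 0.66 [223. 186.] [0.68  0.148 0.   ]
scene board 0.87 [245. 119. 290. 152.] [0.47  0.284 0.01 ]
scene board 0.86 [160. 162. 217. 205.] [ 0.468 -0.028  0.01 ]
scene board 0.82 [267. 221. 333. 280.] [0.837 0.023 0.01 ]
scene board 0.63 [141. 274. 215. 344.] [ 0.757 -0.283  0.01 ]
  mark board 0.9 [178. 309.] [ 0.752 -0.28   0.   ]
  mark board 0.83 [266. 140.] [0.472 0.274 0.   ]
  mark board 0.75 [299. 250.] [0.83  0.028 0.   ]
  mark board 0.62 [187. 183.] [ 0.457 -0.023  0.   ]
scene hearth 0.82 [173. 184. 278. 257.] [ 0.642 -0.043  0.01 ]
  mark hearth 0.88 [217. 207.] [ 0.585 -0.023  0.   ]
scene flux_jar 0.74 [263. 152. 279. 176.] [0.57  0.196 0.01 ]
  mark flux_jar 0.69 [269. 174.] [0.59  0.168 0.   ]
scene spanner 0.74 [114. 216. 139. 270.] [ 0.527 -0.265  0.01 ]
  mark spanner 0.93 [124. 240.] [ 0.508 -0.263  0.   ]
  mark spanner 0.51 [190. 184.] [ 0.467 -0.021  0.   ]
scene tin_house 0.68 [275. 169. 303. 202.] [0.669 0.167 0.01 ]
  mark tin_house 0.57 [286. 193.] [0.677 0.147 0.   ]
```

View pics/a.png

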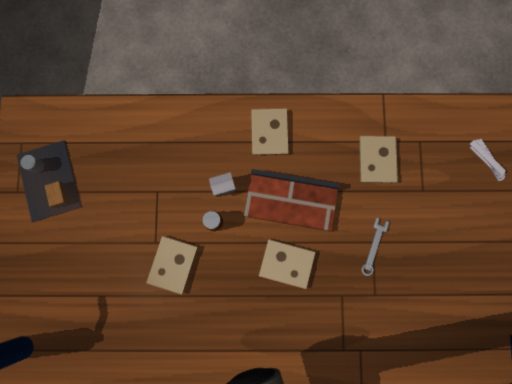

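View pics/b.png

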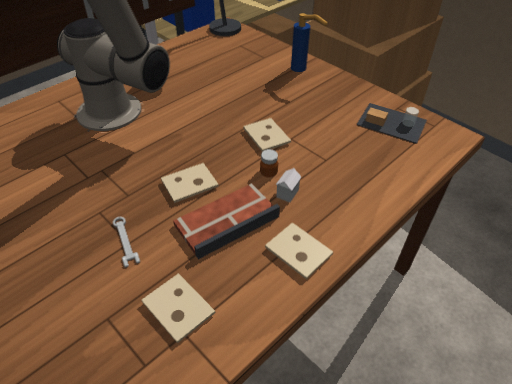

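The top view shows the target board at about (287,264), in front of the hearth at (292,200). The jar is at (212,220), the house at (222,184) and the spanner at (375,247). Next I'll fit the board and hearth poses.

```bash
python3 - <<'E'
from h import *
from scipy.optimize import least_squares
snap('top');snap('scene')
def pick(c,n,xy):
    best=None
    for r in env.regions_of(c,n):
        e=r['extent'];p=onz(c,[(e[0]+e[2])/2,(e[1]+e[3])/2],.01)
        if np.hypot(*(p[:2]-xy))<.06 and r['conf']>.4: best=best or r
    return best
def sil(c,P,shape=(384*4,512*4)):
    uv=proj(c,P)
    return cv2.convexHull(uv.astype(np.float32))[:,0]
def fit(n,boxes,x0):
    obs=[]
    for c in('top','scene'):
        r=pick(c,n,np.array(x0[:2])+(0 if n=='board' else np.array([.06,-.02])))
        if r is None: print('none',c);continue
        m=r['mask'].astype(np.uint8)
        k=max(cv2.findContours(m,0,cv2.CHAIN_APPROX_NONE)[0],key=len)
        mm=cv2.resize(m,None,fx=4,fy=4,interpolation=0)
        k=max(cv2.findContours(mm,0,cv2.CHAIN_APPROX_NONE)[0],key=len)[::4,0]/4-.375
        obs.append((c,k))
    def f(p):
        x,y,a=p;R=np.array([[np.cos(a),-np.sin(a),0],[np.sin(a),np.cos(a),0],[0,0,1]])
        o=[]
        for c,k in obs:
            h=sil(c,boxes@R.T+[x,y,0])
            o+=[cv2.pointPolygonTest(h.reshape(-1,1,2),(float(u),float(v)),True) for u,v in k]
        return np.array(o)
    s=least_squares(f,x0,loss='soft_l1',diff_step=1e-3,x_scale=[.01,.01,.1])
    print(n,np.round(s.x,4),'deg',round(np.degrees(s.x[2]),1),'rms px',np.sqrt(np.mean(f(s.x)**2)))
    return s.x
def box(x0,x1,y0,y1,z0,z1): return np.array([[x,y,z] for x in(x0,x1) for y in(y0,y1) for z in(z0,z1)],float)
fit('board',box(-.05,.05,-.065,.065,.008,.017),[.467,-.025,-.2])
fit('hearth',np.vstack([box(0,.115,-.12,.12,0,.02),box(.115,.127,-.12,.12,0,.04)]),[.583,-.024,-.2])
i=env.camera_info('wrist');print(np.round(i['mount'],3),np.round(i['camera_matrix']))
print(env.read_state())
E
```

```text
board [ 0.4674 -0.0249 -0.2649] deg -15.2 rms px 0.5416087651577115
hearth [ 0.5763 -0.0264 -0.1829] deg -10.5 rms px 0.8154681884923611
[[ 1.    -0.     0.001 -0.001]
 [ 0.     0.969  0.249 -0.066]
 [-0.001 -0.249  0.969 -0.158]
 [ 0.     0.     0.     1.   ]] [[280.   0. 251.]
 [  0. 280. 186.]
 [  0.   0.   1.]]
{'time': 1.4, 'joint_pos': array([-1.27201453e+00,  3.42022670e-01,  1.52408591e+00,  1.53682847e-06,
        1.27537764e+00, -1.46022076e-01]), 'qvel': array([ 0.00061635,  0.00051334, -0.00086349,  0.00076035,  0.00046675,
       -0.00099007]), 'joint_torque': array([-3.83520337e-04, -4.31133842e+01, -2.44480616e+01,  7.17735733e-02,
        4.83532331e-02,  1.11730060e-06]), 'ee_pos': array([ 0.22591724, -0.47394173,  0.22673366]), 'tcp_rot': array([ 3.40894768e-05,  8.45659634e-01, -5.33722569e-01,  4.08686074e-05]), 'force': array([-0.32301538,  0.35559   ,  0.24282171]), 'wrist_torque': array([-0.01847507, -0.0338833 ,  0.04627258]), 'width': 0.9977699634005721}
```

Call:
arm_command --steps '[-29,-29,0,0,0,0,-1,-29,-29,0,0,0,0,-1,-29,-29,0,0,0,0,-1,-29,-29,0,0,0,0,-1,-29,-29,0,0,0,0,-1,-29,-29,0,0,0,0,-1,-29,-29,0,0,0,0,-1,-29,-29,0,0,0,0,-1,-29,-29,0,0,0,0,-1,-29,-29,0,0,0,0,-1,-29,-29,0,0,0,0,-1,-29,-29,0,0,0,0,-1,0,0,0,0,0,7.2,-1,0,0,0,0,0,7.2,-1,0,0,0,0,0,7.2,-1,0,0,0,0,0,7.2,-1,0,0,0,0,0,7.2,-1]'

```text
time: 3.1
ee_pos: [0.3967, 0.0086, 0.2273]
tcp_rot: [0.002, -0.631, 0.776, -0.004]
force: [-0.2, 0.2, 0.7]
width: 0.999
```

Call:
arm_command --steps '[0,0,0,8,0,-0.5,-1,0,0,0,8,0,-0.5,-1,0,0,0,8,0,0,-1,0,0,0,8,0,0,-1,0,0,0,8,0,0,-1,0,0,0,0,0,0,-1]'

```text
time: 3.7
ee_pos: [0.3924, 0.0093, 0.2307]
tcp_rot: [0.22, -0.597, 0.722, -0.271]
force: [0.8, -0.6, -0.3]
width: 0.999
```

```bash
cat > st.py <<'E'
from h import *
from scipy.spatial.transform import Rotation as Ro
import sys
A=-.1829;H=np.array([.5763,-.0264,0]);RH=np.array([[np.cos(A),-np.sin(A),0],[np.sin(A),np.cos(A),0],[0,0,1]])
def st():
    s=env.read_state();q=s['tcp_rot'];R=RH.T@Ro.from_quat([q[1],q[2],q[3],q[0]]).as_matrix()
    p=RH.T@(s['ee_pos']-H)
    return s,p,R
if __name__=='__main__':
    s,p,R=st()
    print('t',round(s['time'],2),'hearth-frame TCP mm',np.round(p*1e3,1),'F',np.round(RH.T@s['force'],1))
    print('tool x',np.round(R[:,0],3),'z',np.round(R[:,2],3),'alpha',round(np.degrees(np.arctan2(R[0,2],-R[2,2])),1))
    print('front corner',np.round((p-R[:,1]*.0095)*1e3,1),'j',np.round(s['joint_pos'],2))
    if len(sys.argv)>3:
        g=np.array([float(v) for v in sys.argv[1:4]])/1e3
        print('to goal, tool mm',np.round(R.T@(g-p)*1e3,1))
        al=float(sys.argv[4]) if len(sys.argv)>4 else 40
        a=np.radians(al);z=np.array([np.sin(a),0,-np.cos(a)]);x=np.array([0,-1,0]);G=np.stack([x,np.cross(z,x),z],1)
        print('turn tool deg',np.round(Ro.from_matrix(R.T@G).as_rotvec(degrees=True),1))
E
python3 st.py -190 -18 60 40
```

```text
t 3.7 hearth-frame TCP mm [-187.3    1.7  230.7] F [ 0.9 -0.4 -0.3]
tool x [-0.009 -1.     0.005] z [ 0.654 -0.009 -0.756] alpha 40.9
front corner [-180.2    1.6  237. ] j [-0.14 -0.23  2.37 -0.13  0.29  1.73]
to goal, tool mm [ 18.8 113.7 127.5]
turn tool deg [-0.9 -0.5 -0.2]
```

Call:
arm_command --steps '[2,12.5,14,0,0,0,-1,2,12.5,14,0,0,0,-1,2,12.5,14,0,0,0,-1,2,12.5,14,0,0,0,-1,2,12.5,14,0,0,0,-1,2,12.5,14,0,0,0,-1,2,12.5,14,0,0,0,-1,2,12.5,14,0,0,0,-1,2,12.5,14,0,0,0,-1,0,0,0,0,0,0,-1]'

```text
time: 4.7
ee_pos: [0.3694, -0.0321, 0.1781]
tcp_rot: [0.21, -0.608, 0.728, -0.236]
force: [1.8, -0.1, 0.2]
width: 1.001
```

```bash
python3 st.py -190 -18 7.5 40; python3 -c "
from h import *
snap('wrist','w1.png')"
```

```text
t 4.7 hearth-frame TCP mm [-202.4  -43.3  178.1] F [1.8 0.2 0.2]
tool x [ 0.01  -1.    -0.018] z [ 0.599  0.02  -0.8  ] alpha 36.8
front corner [-194.8  -43.3  183.8] j [-0.46 -0.17  2.48  0.71  0.28  0.66]
to goal, tool mm [-22.1  92.4 144.4]
turn tool deg [ 3.2  1.2 -0.2]
```

View pics/w1.png

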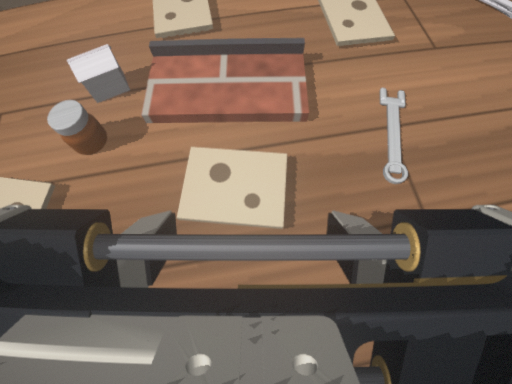

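The view shows the board at (235,187) in front of the hearth at (227,85), with a finger on each side. A steep tilt puts joint 5 at its limit, so I'll use vertical fingers. Their front faces can push and lift the edge by friction, and then push forward against the lip corner.

Call:
arm_command --steps '[0,0,0,-8,0,0,-1,0,0,0,-8,0,0,-1,0,0,0,-8,0,0,-1,0,0,0,-8,0,0,-1,0,0,0,-3,1,0,-1,0,0,0,0,0,0,-1]'

```text
time: 5.35
ee_pos: [0.3812, -0.0316, 0.1839]
tcp_rot: [0.045, -0.641, 0.764, -0.052]
force: [0.4, 0.3, 0.1]
width: 0.998
```

```bash
python3 st.py -190 -18 50 3
```

```text
t 5.35 hearth-frame TCP mm [-190.9  -40.6  183.9] F [0.4 0.3 0.1]
tool x [ 0.009 -1.    -0.001] z [ 0.137  0.002 -0.991] alpha 7.9
front corner [-181.5  -40.5  185.2] j [-0.3   0.05  2.04  0.02  0.91  1.43]
to goal, tool mm [-22.5  17.3 132.8]
turn tool deg [-4.9  0.1  0.5]
```

Call:
arm_command --steps '[-3,2,16.5,-0.5,0,0,-1,-3,2,16.5,-0.5,0,0,-1,-3,2,16.5,-0.5,0,0,-1,-3,2,16.5,-0.5,0,0,-1,-3,2,16.5,-0.5,0,0,-1,-3,2,16.5,-0.5,0,0,-1,-3,2,16.5,-0.5,0,0,-1,-3,2,16.5,-0.5,0,0,-1,0,0,0,0,0,0,-1]'

```text
time: 6.25
ee_pos: [0.3942, -0.0108, 0.0507]
tcp_rot: [0.029, -0.64, 0.767, -0.042]
force: [-0.2, 0.8, -0.3]
width: 1.001
```

```bash
python3 st.py -190 -18 4 3
```

```text
t 6.25 hearth-frame TCP mm [-181.9  -17.8   50.7] F [-0.3  0.7 -0.3]
tool x [ 0.002 -1.     0.009] z [ 0.1   -0.009 -0.995] alpha 5.8
front corner [-172.5  -17.8   51.6] j [-0.22  0.34  2.17 -0.01  0.53  1.54]
to goal, tool mm [-0.2 12.7 45.6]
turn tool deg [-2.8 -0.5  0.1]
```

Call:
arm_command --steps '[0,3,15,0,0,0,-1,0,3,15,0,0,0,-1,0,3,10,0,-0.5,0,-1,0,1,5,0,0,0,-1,0,0,0,0,0,0,-1]'

```text
time: 6.75
ee_pos: [0.3934, -0.0116, 0.0077]
tcp_rot: [0.036, -0.639, 0.767, -0.046]
force: [0.3, -0.6, 0.4]
width: 1.0
```

```bash
python3 st.py -140 -18 5 5
```

```text
t 6.75 hearth-frame TCP mm [-182.5  -18.7    7.7] F [ 0.4 -0.5  0.4]
tool x [ 0.001 -1.     0.003] z [ 0.116 -0.003 -0.993] alpha 6.7
front corner [-173.1  -18.7    8.8] j [-0.23  0.44  2.22  0.01  0.37  1.52]
to goal, tool mm [ -0.7 -41.9   7.6]
turn tool deg [-1.7 -0.1  0.1]
```

Call:
arm_command --steps '[0,-4,3,-0.5,0,0,-1,0,-4,2,-0.5,0,0,-1,0,-5,0.6,0,0,0,-1,0,-5,0.6,0,0,0,-1,0,-5,0.6,0,0,0,-1,0,-5,0.6,0,0,0,-1,0,-5,0.6,0,0,0,-1,0,-5,0.6,0,0,0,-1,0,-5,0.6,0,0,0,-1]'

```text
time: 7.65
ee_pos: [0.4397, -0.02, 0.0044]
tcp_rot: [0.03, -0.639, 0.767, -0.039]
force: [-2.1, -0.3, 2.7]
width: 1.003
```

```bash
python3 st.py -100 -18 4 5
```

```text
t 7.65 hearth-frame TCP mm [-135.5  -18.6    4.4] F [-2.  -0.7  2.7]
tool x [ 0.002 -1.     0.003] z [ 0.098 -0.003 -0.995] alpha 5.6
front corner [-126.1  -18.6    5.4] j [-0.22  0.5   2.09  0.    0.46  1.53]
to goal, tool mm [ -0.5 -35.3   3.9]
turn tool deg [-0.6 -0.2  0.1]
```

Call:
arm_command --steps '[0,-5,0.5,0,0,0,-1,0,-5,0.5,0,0,0,-1,0,-4,0.4,0,0,0,-1,0,-3,0.3,0,0,0,-1,0,-3,0.3,0,0,0,-1]'

```text
time: 8.15
ee_pos: [0.4613, -0.024, 0.0043]
tcp_rot: [0.03, -0.639, 0.767, -0.039]
force: [-3.1, 0.8, 2.0]
width: 0.999
```

```bash
python3 st.py -100 -18 4 5; python3 -c "
from h import *
snap('wrist','w2.png')"
```

```text
t 8.15 hearth-frame TCP mm [-113.5  -18.6    4.3] F [-3.2  0.2  2. ]
tool x [ 0.002 -1.     0.003] z [ 0.097 -0.003 -0.995] alpha 5.6
front corner [-104.   -18.5    5.2] j [-0.22  0.52  2.03  0.    0.49  1.53]
to goal, tool mm [ -0.5 -13.4   1.6]
turn tool deg [-0.6 -0.2  0.1]
```

View pics/w2.png

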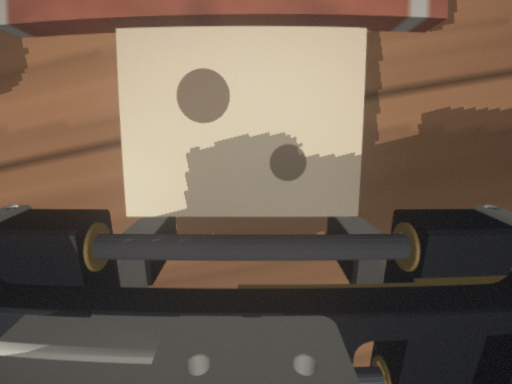

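The board is nearly square to the hearth face: its far edge is at row 28 and its near edge at row 216, overlapping both fingers. I'll close the gap gently.

Call:
arm_command --steps '[0,-3,0.3,0,0,0,-1,0,-2,0.2,0,0,0,-1,0,-2,0.2,0,0,0,-1,0,-2,0.2,0,0,0,-1]'

```text
time: 8.6
ee_pos: [0.4658, -0.0248, 0.0032]
tcp_rot: [0.026, -0.64, 0.767, -0.034]
force: [-7.7, 0.8, 5.2]
width: 1.0
```

```bash
python3 st.py
```

```text
t 8.6 hearth-frame TCP mm [-109.   -18.5    3.2] F [-7.7 -0.6  5.2]
tool x [ 0.002 -1.     0.003] z [ 0.086 -0.003 -0.996] alpha 4.9
front corner [-99.5 -18.5   4. ] j [-0.22  0.53  2.01 -0.    0.51  1.53]
```

Call:
arm_command --steps '[0,-3.3,-1,0,0,0,-1,0,-3.3,-3,0,0,0,-1,0,-3.3,-3.5,0,0,0,-1,0,-3.3,-3.5,0,0,0,-1]'

```text
time: 9.0
ee_pos: [0.4656, -0.0251, 0.0109]
tcp_rot: [0.017, -0.641, 0.767, -0.023]
force: [-7.8, -0.0, -1.1]
width: 0.996
```

```bash
python3 st.py
```

```text
t 9.0 hearth-frame TCP mm [-109.1  -18.9   10.9] F [-7.7 -1.4 -1.1]
tool x [ 0.005 -1.     0.004] z [ 0.057 -0.004 -0.998] alpha 3.3
front corner [-99.6 -18.8  11.4] j [-0.22  0.52  1.98 -0.    0.58  1.53]
```

Call:
arm_command --steps '[0,-3.5,-4,0.4,0,0,-1,0,-3.5,-4,0.4,0,0,-1,0,-3.5,-4,0.4,0,0,-1,0,-3.5,-4,0.4,0,0,-1]'

```text
time: 9.4
ee_pos: [0.4664, -0.0253, 0.0236]
tcp_rot: [0.017, -0.642, 0.766, -0.023]
force: [-7.5, 0.3, 0.1]
width: 0.998
```

```bash
python3 st.py; python3 -c "
from h import *
a=snap('wrist');b=snap('scene')
b=cv2.resize(b[130:260,130:300],None,fx=3,fy=3,interpolation=2)
a=a[:390-6]
out=np.zeros((774,512,3),np.uint8);out[:384]=a;out[384:774,:510]=b
cv2.imwrite('pics/c3.png',cv2.resize(out,None,fx=.77,fy=.77,interpolation=3))"
```

```text
t 9.4 hearth-frame TCP mm [-108.2  -18.9   23.6] F [-7.5 -1.1  0.1]
tool x [ 0.007 -1.     0.005] z [ 0.057 -0.004 -0.998] alpha 3.3
front corner [-98.8 -18.8  24.1] j [-0.22  0.5   1.97 -0.    0.61  1.53]
```

View pics/c3.png

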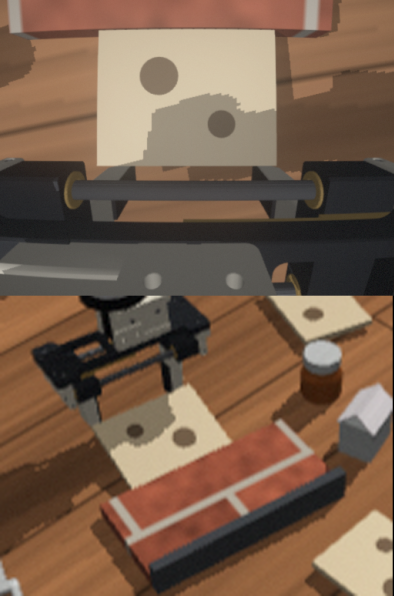

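The near edge is lifting: the board slopes up to the fingers and bears on the hearth. I'll continue along the arc.

Call:
arm_command --steps '[0,-4,-4.5,0,0,0,-1,0,-4,-4.5,0,0,0,-1,0,-4.2,-4.5,0,0,0,-1,0,-4.4,-4.5,0,0,0,-1,0,-4.6,-4.5,0,0,0,-1,0,-4.8,-4.5,0,0,0,-1]'

```text
time: 10.1
ee_pos: [0.4715, -0.0262, 0.046]
tcp_rot: [0.002, -0.643, 0.766, -0.006]
force: [-8.5, 1.2, 2.4]
width: 0.999
```

```bash
python3 st.py
```

```text
t 10.1 hearth-frame TCP mm [-103.   -18.9   46. ] F [-8.5 -0.4  2.4]
tool x [ 0.008 -1.     0.005] z [ 0.011 -0.005 -1.   ] alpha 0.7
front corner [-93.5 -18.8  46.1] j [-0.22  0.48  1.9  -0.01  0.75  1.53]
```

Call:
arm_command --steps '[0,-4.5,-3,6,0,0,-1,0,-4.8,-2.5,6,0,0,-1,0,-5,-2,6,0,0,-1,0,-5.2,-1.5,5,0,0,-1]'

```text
time: 10.5
ee_pos: [0.4837, -0.0277, 0.0715]
tcp_rot: [0.116, -0.632, 0.753, -0.141]
force: [1.6, -0.6, 1.0]
width: 0.999
```

```bash
python3 st.py
```

```text
t 10.5 hearth-frame TCP mm [-90.9 -18.1  71.5] F [ 1.7 -0.3  1. ]
tool x [ 0.009 -1.     0.003] z [ 0.359  0.    -0.933] alpha 21.0
front corner [-82.  -18.   74.9] j [-0.23  0.35  2.15  0.06  0.28  1.47]
```

```bash
cat > look.py <<'E'
from h import *
import sys
a=snap('wrist');b=snap('scene')
b=cv2.resize(b[130:260,130:300],None,fx=3,fy=3,interpolation=2)
out=np.zeros((774,512,3),np.uint8);out[:384]=a;out[384:774,:510]=b
cv2.imwrite('pics/'+sys.argv[1],cv2.resize(out,None,fx=.77,fy=.77,interpolation=3))
E
python3 look.py c4.png
```

```text
(no output)
```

View pics/c4.png

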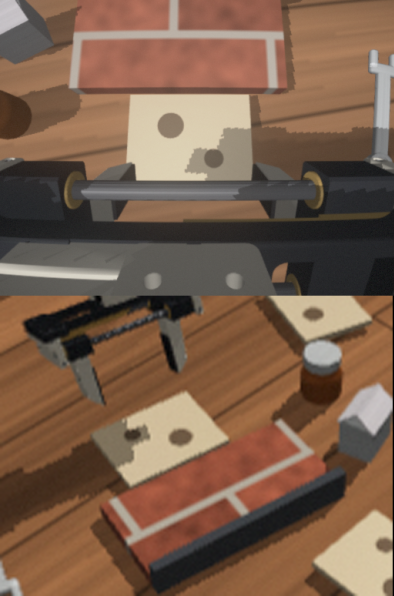

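The board fell back flat because the tilt ran joint 5 into its limit and the tips jumped up. It is intact and still at the hearth. I'll back off and retry without tilting.

Call:
arm_command --steps '[0,9,-3,-4,0,0,-1,0,9,-2.5,-4,0,0,-1,0,9,-2,-4,0,0,-1,0,9,-1.5,-3,0,0,-1,0,0,0,0,0,0,-1]'

```text
time: 11.1
ee_pos: [0.4567, -0.0241, 0.0757]
tcp_rot: [0.035, -0.641, 0.765, -0.046]
force: [-0.1, 0.2, 0.0]
width: 0.999
```

```bash
python3 st.py -126 -18 2 4
```

```text
t 11.1 hearth-frame TCP mm [-118.   -19.5   75.7] F [-0.2  0.2  0. ]
tool x [ 0.007 -1.     0.006] z [ 0.115 -0.005 -0.993] alpha 6.6
front corner [-108.6  -19.4   76.8] j [-0.22  0.37  2.   -0.    0.66  1.53]
to goal, tool mm [-2.  16.4 72.3]
turn tool deg [-2.6 -0.3  0.4]
```

Call:
arm_command --steps '[0,7,10,0,0,0,-1,0,6,14,-0.5,0,0,-1,0,2,14,-0.5,0,0,-1,0,2,14,-0.5,0,0,-1,0,1,12,0,0,0,-1,0,1,9,0,0,0,-1,0,0,0,0,0,0,-1]'

```text
time: 11.8
ee_pos: [0.4537, -0.0246, 0.0006]
tcp_rot: [0.032, -0.641, 0.765, -0.044]
force: [-9.4, 0.6, 24.8]
width: 1.005
```

```bash
python3 st.py -120 -18 2 4
```

```text
t 11.8 hearth-frame TCP mm [-120.9  -20.6    0.6] F [-9.3 -1.1 24.8]
tool x [ 0.006 -1.     0.007] z [ 0.108 -0.006 -0.994] alpha 6.2
front corner [-111.5  -20.5    1.6] j [-0.22  0.52  2.06 -0.    0.45  1.53]
to goal, tool mm [-2.6 -1.1 -1.3]
turn tool deg [-2.2 -0.4  0.4]
```

Call:
arm_command --steps '[0,0,-2.5,0,0,0,-1,0,-3,-0.5,-1,0,0,-1,0,-4,0.4,-1,0,0,-1,0,-3,0.3,0,0,0,-1]'

```text
time: 12.2
ee_pos: [0.4639, -0.0265, 0.0041]
tcp_rot: [0.021, -0.642, 0.766, -0.031]
force: [-2.0, 1.0, 2.2]
width: 1.002
```

```bash
python3 st.py -120 -18 2 4
```

```text
t 12.2 hearth-frame TCP mm [-110.5  -20.5    4.1] F [-2.1  0.6  2.2]
tool x [ 0.007 -1.     0.007] z [ 0.075 -0.007 -0.997] alpha 4.3
front corner [-101.   -20.4    4.8] j [-0.22  0.53  2.   -0.01  0.53  1.53]
to goal, tool mm [-2.6  9.6  1.3]
turn tool deg [-0.3 -0.4  0.4]
```

Call:
arm_command --steps '[0,-3,2,0,0,0,-1,0,-3,1,0.5,0,0,-1,0,-3.5,0,0.5,0,0,-1]'

```text
time: 12.5
ee_pos: [0.4659, -0.0267, 0.0005]
tcp_rot: [0.022, -0.642, 0.766, -0.032]
force: [-15.2, -0.9, 22.9]
width: 0.997
```

```bash
python3 st.py
```

```text
t 12.5 hearth-frame TCP mm [-108.5  -20.3    0.5] F [-14.8  -3.7  22.9]
tool x [ 0.007 -1.     0.007] z [ 0.077 -0.006 -0.997] alpha 4.4
front corner [-99.  -20.3   1.3] j [-0.22  0.54  2.   -0.01  0.52  1.53]
```

Call:
arm_command --steps '[0,-3.5,-1.5,0.3,0,0,-1,0,-4,-3,0.4,0,0,-1,0,-4,-3.5,0.4,0,0,-1,0,-4,-3.5,0.4,0,0,-1,0,-4,-3.5,0.4,0,0,-1,0,-4,-3.5,0.4,0,0,-1]'

```text
time: 13.1
ee_pos: [0.4657, -0.0266, 0.0125]
tcp_rot: [0.021, -0.642, 0.766, -0.03]
force: [-9.2, 0.4, -1.1]
width: 1.002
```

```bash
python3 st.py
```

```text
t 13.1 hearth-frame TCP mm [-108.7  -20.3   12.5] F [-9.1 -1.3 -1.1]
tool x [ 0.008 -1.     0.007] z [ 0.073 -0.006 -0.997] alpha 4.2
front corner [-99.2 -20.3  13.2] j [-0.22  0.52  1.99 -0.01  0.56  1.53]
```

Call:
arm_command --steps '[0,-4,-3.5,0.4,0,0,-1,0,-4,-3.5,0.4,0,0,-1,0,-4,-3.5,0.4,0,0,-1,0,-4.2,-3.5,0.5,0,0,-1,0,-4.4,-3.5,0.5,0,0,-1,0,-4.6,-3.5,0.5,0,0,-1]'

```text
time: 13.7
ee_pos: [0.4673, -0.0269, 0.0265]
tcp_rot: [0.021, -0.642, 0.765, -0.03]
force: [-9.8, -0.0, 0.6]
width: 0.997
```

```bash
python3 st.py
```

```text
t 13.7 hearth-frame TCP mm [-107.1  -20.3   26.5] F [-9.7 -1.8  0.6]
tool x [ 0.008 -1.     0.006] z [ 0.074 -0.006 -0.997] alpha 4.3
front corner [-97.6 -20.2  27.2] j [-0.22  0.49  1.98 -0.01  0.6   1.53]
```

Call:
arm_command --steps '[0,-4.8,-3.5,0.5,0,0,-1,0,-4.8,-3.5,0.5,0,0,-1,0,-5,-3.5,0.5,0,0,-1,0,-5,-3.5,0.5,0,0,-1,0,-5,-3.5,0.5,0,0,-1,0,-5.2,-3.5,0.5,0,0,-1]'

```text
time: 14.3
ee_pos: [0.4709, -0.0275, 0.0403]
tcp_rot: [0.022, -0.643, 0.765, -0.031]
force: [-11.3, -0.0, 3.1]
width: 1.002
```

```bash
python3 st.py; python3 look.py c5.png
```

```text
t 14.3 hearth-frame TCP mm [-103.4  -20.3   40.3] F [-11.1  -2.1   3.1]
tool x [ 0.009 -1.     0.006] z [ 0.075 -0.006 -0.997] alpha 4.3
front corner [-93.9 -20.2  41. ] j [-0.22  0.47  1.96 -0.    0.64  1.53]
```

View pics/c5.png

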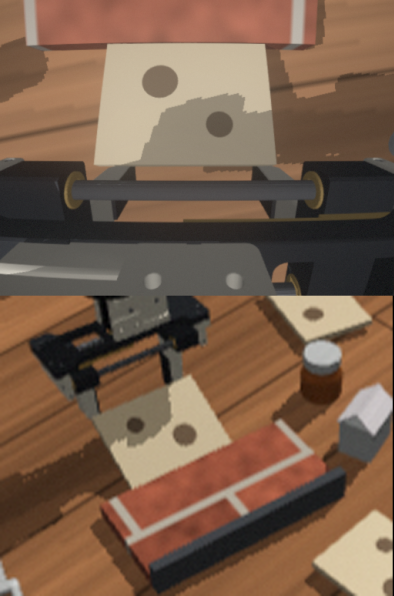

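The board is still up at about 26° (near edge at row 163 in the wrist view), with the fingers under the lip corner. I'll carry on.

Call:
arm_command --steps '[0,-5.5,-3.5,0.5,0,0,-1,0,-5.5,-3.5,0.5,0,0,-1,0,-5.7,-3.5,0.5,0,0,-1,0,-5.9,-3.5,0.5,0,0,-1,0,-6.1,-3.5,0.5,0,0,-1,0,-6.3,-3.5,0.5,0,0,-1]'

```text
time: 15.0
ee_pos: [0.4769, -0.0286, 0.0543]
tcp_rot: [0.02, -0.643, 0.765, -0.029]
force: [-12.7, 0.8, 6.1]
width: 1.0
```

```bash
python3 st.py
```

```text
t 15.0 hearth-frame TCP mm [-97.4 -20.2  54.3] F [-12.6  -1.6   6.1]
tool x [ 0.01  -1.     0.007] z [ 0.07  -0.006 -0.998] alpha 4.0
front corner [-87.9 -20.1  54.9] j [-0.22  0.45  1.93 -0.01  0.69  1.53]
```

Call:
arm_command --steps '[0,-6,-2.5,0.5,0,0,-1,0,-6,-2.5,0.5,0,0,-1,0,-6,-2.5,0.5,0,0,-1,0,-6,-2.5,0.5,0,0,-1,0,-6,-2.5,0.5,0,0,-1]'

```text
time: 15.5
ee_pos: [0.4806, -0.0293, 0.061]
tcp_rot: [0.017, -0.643, 0.765, -0.025]
force: [-15.1, 0.7, 8.0]
width: 0.996
```

```bash
python3 st.py
```

```text
t 15.5 hearth-frame TCP mm [-93.6 -20.2  61. ] F [-14.9  -2.1   8. ]
tool x [ 0.01  -1.     0.007] z [ 0.06  -0.006 -0.998] alpha 3.4
front corner [-84.1 -20.1  61.5] j [-0.22  0.45  1.9  -0.01  0.73  1.53]
```

```bash
cat > edge.py <<'E'
from h import *
im=snap('wrist'); i=env.camera_info('wrist');K=np.array(i['camera_matrix']);d=np.array(i['dist_coeffs']);M=np.array(i['mount'])
rs=[r for r in env.regions_of('wrist','board')]
r=max(rs,key=lambda r:r['mask'].sum()*(r['conf']>.3));m=r['mask']
rows=np.where(m.sum(1)>100)[0];print('conf',r['conf'],'rows',rows[0],rows[-1])
for v in list(range(rows[-1]-8,rows[-1]+1,2)):
    c=np.where(m[v])[0];p=cv2.undistortPoints(np.array([[[c[0],v]],[[c[-1]+1,v]]],float),K,d)[:,0]
    D=.13/(p[1,0]-p[0,0]);q=M@np.array([p.mean(0)[0]*D,p.mean(0)[1]*D,D,1])
    print(v,c[0],c[-1],'tool mm',np.round(q[:3]*1e3,1))
E
python3 edge.py
```

```text
conf 0.74 rows 78 215
207 123 357 tool mm [ -5.9 -16.2 -12.5]
209 123 357 tool mm [ -5.9 -15.1 -12.7]
211 124 355 tool mm [ -6.3 -13.4 -11.1]
213 126 353 tool mm [ -6.4 -11.3  -8.8]
215 129 314 tool mm [-20.5   2.3  24.8]
```

Call:
arm_command --steps '[0,-6,-2.5,0.6,0,0,-1,0,-6.2,-2.5,0.6,0,0,-1,0,-6.2,-2.5,0.6,0,0,-1,0,-6.4,-2.3,0.6,0,0,-1,0,-6.4,-2.3,0.6,0,0,-1]'

```text
time: 16.1
ee_pos: [0.5066, -0.0335, 0.0742]
tcp_rot: [0.031, -0.643, 0.764, -0.042]
force: [-12.6, 1.0, 14.7]
width: 1.001
```

```bash
python3 st.py;python3 edge.py
```

```text
t 16.1 hearth-frame TCP mm [-67.2 -19.6  74.2] F [-12.6  -1.3  14.7]
tool x [ 0.01  -1.     0.007] z [ 0.105 -0.005 -0.994] alpha 6.0
front corner [-57.8 -19.5  75.2] j [-0.22  0.45  1.86 -0.    0.73  1.53]
conf 0.75 rows 122 216
208 123 358 tool mm [ -5.6 -15.8 -13.3]
210 124 357 tool mm [ -5.7 -14.3 -12.3]
212 125 356 tool mm [ -5.7 -12.8 -11.3]
214 125 355 tool mm [ -6.  -11.5 -11. ]
216 127 336 tool mm [-11.9  -4.9   3.6]
```

Call:
arm_command --steps '[0,-3,-2.5,0,0,0,-1,0,-3.5,-2,0,0,0,-1,0,-3.5,-2,0,0,0,-1]'

```text
time: 16.5
ee_pos: [0.5182, -0.0354, 0.0831]
tcp_rot: [0.033, -0.643, 0.764, -0.044]
force: [-0.5, 0.4, -0.6]
width: 1.001
```

```bash
python3 st.py;python3 look.py c6.png
```

```text
t 16.5 hearth-frame TCP mm [-55.5 -19.4  83.1] F [-0.6  0.3 -0.6]
tool x [ 0.011 -1.     0.007] z [ 0.111 -0.005 -0.994] alpha 6.3
front corner [-46.1 -19.3  84.2] j [-0.21  0.45  1.83 -0.    0.76  1.53]
```

View pics/c6.png

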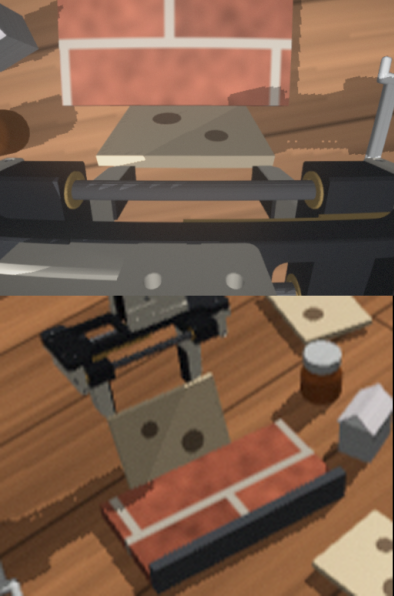

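The board now stands at about 65°, held by both fingers with almost no force. I'll push it upright and over.

Call:
arm_command --steps '[0,-4.5,-1,0,0,0,-1,0,-4.5,-1,0,0,0,-1,0,-4.5,-0.5,0,0,0,-1,0,-4.5,-0.5,0,0,0,-1,0,-4.5,-0.5,0,0,0,-1,0,-4.5,0,0,0,0,-1]'

```text
time: 17.2
ee_pos: [0.5479, -0.0406, 0.0912]
tcp_rot: [0.034, -0.643, 0.764, -0.046]
force: [-0.5, 0.1, 2.4]
width: 0.997
```

```bash
python3 st.py
```

```text
t 17.2 hearth-frame TCP mm [-25.3 -19.1  91.2] F [-0.5 -0.   2.4]
tool x [ 0.01  -1.     0.007] z [ 0.114 -0.006 -0.993] alpha 6.6
front corner [-15.9 -19.   92.2] j [-0.21  0.48  1.74 -0.    0.81  1.53]
```

Call:
arm_command --steps '[0,-4,1,0,0,0,-1,0,-4,1,0,0,0,-1,0,-4,1,0,0,0,-1,0,-4,1,0,0,0,-1,0,-4,1,0,0,0,-1]'

```text
time: 17.7
ee_pos: [0.5734, -0.0451, 0.0923]
tcp_rot: [0.037, -0.642, 0.764, -0.05]
force: [0.4, -0.5, 1.1]
width: 1.002
```

```bash
python3 st.py; python3 look.py c7.png
```

```text
t 17.7 hearth-frame TCP mm [  0.5 -18.9  92.3] F [ 0.5 -0.4  1.1]
tool x [ 0.01  -1.     0.007] z [ 0.124 -0.005 -0.992] alpha 7.1
front corner [  9.9 -18.8  93.5] j [-0.21  0.51  1.67 -0.    0.83  1.53]
```

View pics/c7.png

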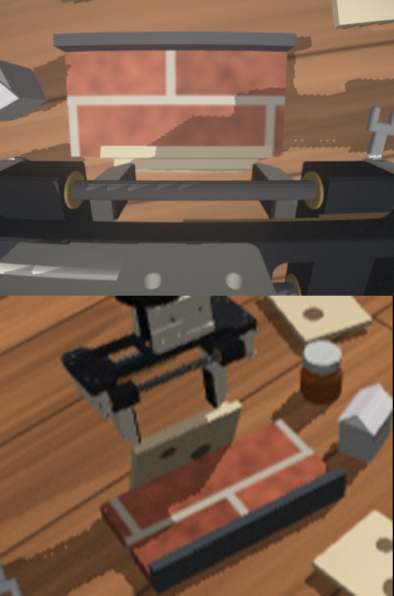

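It stands on edge, just past upright, leaning on the hearth's front edge (scene crop about (185,440)). I'll push it over.

Call:
arm_command --steps '[0,-4,1.5,0,0,0,-1,0,-4,1.5,0,0,0,-1,0,-4,1.5,0,0,0,-1,0,-4,2,0,0,0,-1,0,-4,2.5,0,0,0,-1]'

```text
time: 18.3
ee_pos: [0.5946, -0.0488, 0.0839]
tcp_rot: [0.036, -0.642, 0.764, -0.048]
force: [-0.2, 0.0, 0.0]
width: 0.999
```

```bash
python3 st.py; python3 edge.py
```

```text
t 18.3 hearth-frame TCP mm [ 22.1 -18.7  83.9] F [-0.2 -0.   0. ]
tool x [ 0.01  -1.     0.007] z [ 0.121 -0.005 -0.993] alpha 6.9
front corner [ 31.5 -18.6  85.1] j [-0.21  0.56  1.62 -0.    0.85  1.54]
conf 0.62 rows 156 276
268 166 321 tool mm [-5.9 58.1 48.8]
270 166 321 tool mm [-5.9 59.7 48.3]
272 166 321 tool mm [-5.9 61.3 47.8]
274 166 321 tool mm [-5.9 62.9 47.3]
276 167 320 tool mm [-6.  66.2 49.5]
```

```bash
python3 look.py c8.png
```

```text
(no output)
```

View pics/c8.png

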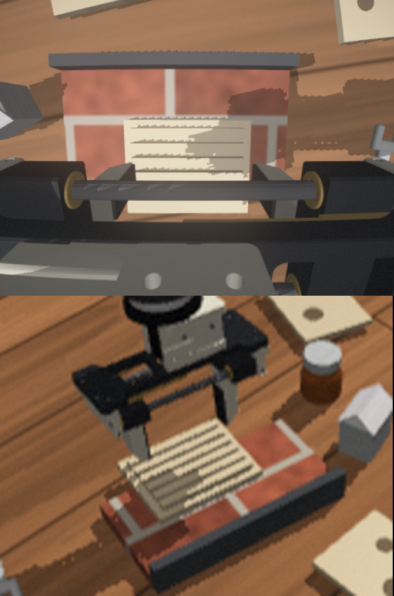

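It tipped over grooved side up onto the brick, overhanging the front by about 35 mm (near edge about row 212 in the wrist view). Now I'll go behind it to push it to the fence.

Call:
arm_command --steps '[0,10,-1.2,0,0,0,-1,0,10,-1.2,0,0,0,-1,0,10,-1.2,0,0,0,-1,0,10,-1.2,0,0,0,-1,0,10,-1.2,0,0,0,-1,0,10,-1.2,0,0,0,-1,0,10,-1.2,-1,0,0,-1,0,10,-1.2,-1,0,0,-1,0,10,-1.2,-1,0,0,-1,0,0,0,0,0,0,-1]'

```text
time: 19.5
ee_pos: [0.4932, -0.0307, 0.0853]
tcp_rot: [0.017, -0.643, 0.765, -0.026]
force: [-0.2, 0.0, 0.2]
width: 1.002
```

```bash
python3 st.py -65 -18 24 4; python3 edge.py
```

```text
t 19.5 hearth-frame TCP mm [-81.  -19.4  85.3] F [-0.2 -0.   0.2]
tool x [ 0.01  -1.     0.007] z [ 0.062 -0.006 -0.998] alpha 3.5
front corner [-71.5 -19.3  85.9] j [-0.21  0.43  1.85 -0.01  0.81  1.53]
to goal, tool mm [ -1.6 -12.2  62.2]
turn tool deg [ 0.5 -0.3  0.6]
conf 0.78 rows 9 147
139 159 327 tool mm [ -5.8 -47.4  58.1]
141 159 326 tool mm [ -6.2 -45.8  59. ]
143 159 326 tool mm [ -6.2 -44.3  58.7]
145 160 326 tool mm [ -5.9 -42.6  59.6]
147 161 325 tool mm [ -5.9 -40.8  61.9]
```

Call:
arm_command --steps '[0,0,13,0,0,0,-1,0,-1,13,0,0,0,-1,0,-1,13,0,0,0,-1,0,-1,11,0,0,0,-1,0,-1,8,0,0,0,-1,0,0,0,0,0,0,-1]'

```text
time: 20.2
ee_pos: [0.5057, -0.0336, 0.026]
tcp_rot: [0.02, -0.643, 0.765, -0.029]
force: [0.8, 0.1, 0.4]
width: 0.998
```

```bash
python3 st.py -60 -18 23.5 4
```

```text
t 20.2 hearth-frame TCP mm [-68.1 -19.9  26. ] F [0.8 0.3 0.4]
tool x [ 0.01  -1.     0.007] z [ 0.069 -0.006 -0.998] alpha 3.9
front corner [-58.6 -19.8  26.6] j [-0.22  0.54  1.87 -0.01  0.66  1.53]
to goal, tool mm [-1.9 -7.9  3. ]
turn tool deg [ 0.1 -0.3  0.6]
```

Call:
arm_command --steps '[-1,-5,2.5,0,0,0.3,-1,-1,-5,0.8,0,0,0.3,-1,0,-5,0.4,0,0,0,-1,0,-5,0.4,0,0,0,-1,0,-5,0.4,0,0,0,-1,0,-5,0.4,0,0,0,-1,0,-5,0.4,0,0,0,-1,0,-5,0.4,0,0,0,-1,0,-5,0.4,0,0,0,-1]'

```text
time: 21.1
ee_pos: [0.5534, -0.04, 0.024]
tcp_rot: [0.019, -0.639, 0.769, -0.028]
force: [-3.1, 0.8, 2.4]
width: 0.998
```

```bash
python3 st.py
```

```text
t 21.1 hearth-frame TCP mm [-20.  -17.6  24. ] F [-3.2  0.2  2.4]
tool x [-0.001 -1.     0.006] z [ 0.067 -0.006 -0.998] alpha 3.8
front corner [-10.5 -17.6  24.6] j [-0.21  0.61  1.73 -0.01  0.73  1.55]
```

Call:
arm_command --steps '[0,-5,0,0,0,0,-1,0,-5,0.2,0,0,0,-1,0,-4,0.2,0,0,0,-1,0,-4,0.2,0,0,0,-1,0,-3,0.2,0,0,0,-1]'

```text
time: 21.6
ee_pos: [0.5767, -0.0444, 0.0243]
tcp_rot: [0.019, -0.639, 0.769, -0.028]
force: [-0.4, -0.3, -0.2]
width: 1.002
```

```bash
python3 st.py
```

```text
t 21.6 hearth-frame TCP mm [  3.6 -17.7  24.3] F [-0.4 -0.3 -0.2]
tool x [-0.001 -1.     0.006] z [ 0.068 -0.006 -0.998] alpha 3.9
front corner [ 13.1 -17.7  25. ] j [-0.21  0.64  1.67 -0.01  0.77  1.55]
```

Call:
arm_command --steps '[0,-2.5,0.1,0,0,0,-1,0,-2.5,0.1,0,0,0,-1,0,-2.5,0.1,0,0,0,-1,0,-3,0.1,0,0,0,-1,0,-3,0.1,0,0,0,-1]'

```text
time: 22.1
ee_pos: [0.5786, -0.0449, 0.0239]
tcp_rot: [0.01, -0.64, 0.768, -0.018]
force: [-12.9, 1.5, 9.8]
width: 0.999
```

```bash
python3 st.py; python3 -c "
from h import *
b=snap('scene')
a=snap('wrist')
b=cv2.resize(b[160:270,150:310],None,fx=5,fy=5,interpolation=2)
out=np.zeros((934,800,3),np.uint8);out[:550]=b;out[550:,:512]=a
cv2.imwrite('pics/c9.png',cv2.resize(out,None,fx=.64,fy=.64,interpolation=3))"
```

```text
t 22.1 hearth-frame TCP mm [  5.6 -17.7  23.9] F [-13.   -0.9   9.8]
tool x [ 0.001 -1.     0.007] z [ 0.041 -0.007 -0.999] alpha 2.3
front corner [ 15.1 -17.7  24.3] j [-0.21  0.65  1.64 -0.01  0.81  1.55]
```

View pics/c9.png

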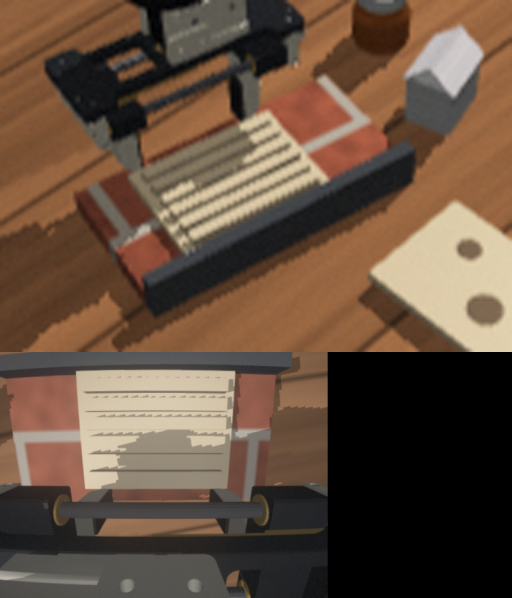

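The board is grooved side up against the fence and the push is blocked at 13 N. The wrist view suggests the yaw may be off slightly, so I'll back off, shut the fingers and press gently at mid-edge so it squares itself to the fence.

Call:
arm_command --steps '[0,6,-0.5,0,0,0,-1,0,7,-0.5,1,0,0,-1,-3,2,0,0.5,0,0,1,-3,0,0,0,0,0,1,0,0,0,0,0,0,1,0,0,0,0,0,0,1,0,0,0,0,0,0,1,0,0,0,0,0,0,1,0,0,0,0,0,0,1,0,0,0,0,0,0,1,0,0,0,0,0,0,1]' --force 10

```text
time: 23.3
ee_pos: [0.5679, -0.0363, 0.0254]
tcp_rot: [0.021, -0.639, 0.768, -0.03]
force: [-0.3, 0.8, 0.7]
width: 0.265
```

```bash
python3 st.py 6 -12 24 4
```

```text
t 23.3 hearth-frame TCP mm [ -6.5 -11.2  25.4] F [-0.5  0.7  0.7]
tool x [ 0.001 -1.     0.007] z [ 0.074 -0.007 -0.997] alpha 4.2
front corner [  3.  -11.2  26.1] j [-0.2   0.62  1.7  -0.01  0.75  1.56]
to goal, tool mm [  0.8 -12.4   2.3]
turn tool deg [-0.2 -0.4  0.1]
```

Call:
arm_command --steps '[0,0,1,0,0,0,1,0,0,0,0,0,0,1,0,-4,0.3,0,0,0,1,0,-4,0.3,0,0,0,1,0,-3,0.2,0,0,0,1,0,-2.5,0.1,0,0,0,1,0,-2.5,0.1,0,0,0,1,0,-2.5,0.1,0,0,0,1,0,-2.5,0.1,0,0,0,1]'

```text
time: 24.2
ee_pos: [0.5798, -0.0385, 0.0232]
tcp_rot: [0.013, -0.64, 0.768, -0.021]
force: [-8.6, 0.5, 7.2]
width: 0.008
```

```bash
python3 st.py 6 -12 24 4
```

```text
t 24.2 hearth-frame TCP mm [  5.6 -11.3  23.2] F [-8.6 -1.   7.2]
tool x [ 0.001 -1.     0.007] z [ 0.049 -0.007 -0.999] alpha 2.8
front corner [ 15.1 -11.3  23.7] j [-0.19  0.65  1.64 -0.01  0.8   1.56]
to goal, tool mm [ 0.7 -0.4 -0.7]
turn tool deg [ 1.2 -0.4  0.1]
```

Call:
arm_command --steps '[0,4,-0.2,0,0,0,1,0,10,-1,0,0,0,1,0,15,-5,0,0,0,1,0,10,-20,0,0,0,1,0,5,-25,0,0,0,1,0,5,-25,0,0,0,1,0,0,-25,0,0,0,1,0,0,-25,0,0,0,1,0,0,0,0,0,0,1,0,0,0,0,0,0,1]'

```text
time: 25.2
ee_pos: [0.5198, -0.0264, 0.15]
tcp_rot: [0.013, -0.64, 0.768, -0.021]
force: [-0.4, 0.4, -0.5]
width: 0.006
```

```bash
python3 st.py; python3 - <<'E'
from h import *
b=snap('scene');a=snap('wrist');snap('top')
for n in('flux_jar','spanner','tin_house'):
  for c in('top','scene'): print(n,c,[(round(r['conf'],2),list(np.round(onz(c,r['uv'],0),3))) for r in env.mark_of(c,n)[:1]])
b=cv2.resize(b[170:260,160:290],None,fx=4,fy=4,interpolation=2)
out=np.zeros((744,520,3),np.uint8);out[:360]=b;out[360:,:512]=a
cv2.imwrite('pics/c10.png',cv2.resize(out,None,fx=.8,fy=.8,interpolation=3))
E
```

```text
t 25.2 hearth-frame TCP mm [-55.6 -10.3 150. ] F [-0.4  0.3 -0.5]
tool x [ 0.001 -1.     0.007] z [ 0.05  -0.007 -0.999] alpha 2.8
front corner [-46.1 -10.2 150.5] j [-0.19  0.38  1.69 -0.01  1.02  1.56]
flux_jar top [(0.78, [np.float64(0.598), np.float64(0.178), np.float64(0.0)])]
flux_jar scene [(0.91, [np.float64(0.583), np.float64(0.174), np.float64(0.0)])]
spanner top [(0.93, [np.float64(0.512), np.float64(-0.261), np.float64(0.0)])]
spanner scene [(0.62, [np.float64(0.505), np.float64(-0.258), np.float64(0.0)])]
tin_house top [(0.57, [np.float64(0.678), np.float64(0.155), np.float64(0.0)])]
tin_house scene [(0.85, [np.float64(0.682), np.float64(0.147), np.float64(0.0)])]
```

View pics/c10.png

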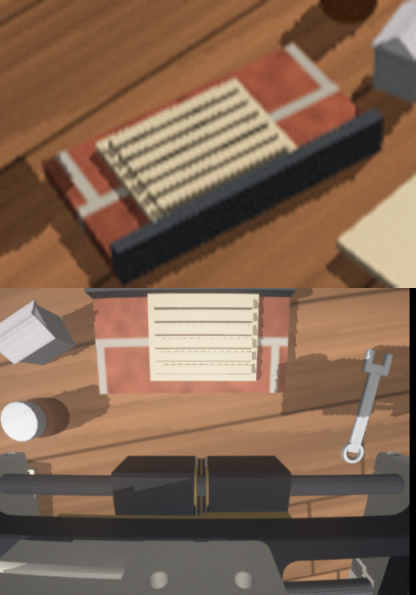

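The board lies grooved side up and flat, square against the fence, and nothing is touching it. The bystanders haven't moved beyond detector noise.

```bash
python3 -c "
from rig import env
print(env.sign_off())"
```

```text
the job is handed in; nothing more can be done
None
```

The board now lies on the brick bed, grooved side up and flush against the steel fence. The job was handed in at about 25 s on the clock.

**What I did:** I slid the board up to the hearth and raised its near edge by friction with both fingertips. I then tipped it upright and over onto the brick, and pushed it back to the fence. A last gentle push at mid-edge with the fingers shut squared it up.

**Problems on the way:**
- **First tip failed:** tilting the tool ran joint 5 into its limit, and the board dropped back flat in front of the hearth. The second try, with the fingers nearly upright, worked.
- **Pressing on the bench:** while setting up the second try the fingertips briefly pressed on the bench, with readings up to about 25 N.

**Last checks:**
- **Position:** at the last push the fingers' front face stopped 15.1 mm behind the hearth's front. For a 100 mm board touching the fence I expected 15 mm.
- **Force:** about 9 N along the push at the final press. The highest force I read while pushing the board was about 19 N, against its 30 N limit. I only read force at the end of each move, so brief peaks between readings would not show.
- **View:** the last picture shows the board flat and square to the fence, with the robot clear of everything.
- **Bystanders:** the jar, spanner and tin house were found within about 1 cm of where they started, which is within the detector's scatter, and nothing in the last picture suggested they had been touched.

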